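# Set the graded pistons into their dishes

### The arm

A 6-joint arm with a two-finger parallel gripper is mounted at the origin on the work surface. World frame = base frame: x ahead of the robot, y to its left, z up, the work surface at z = 0. Lengths are in m, angles in rad, forces in N, time in s.
With the tool pointing down it reaches from about 0.3 to 0.875 m from the base axis. Payload 6.4 kg.
Tool frame: the origin (TCP) lies between the finger pads; the fingertips stand ctrl.tip_extent ahead of it and the grasp point (between the pads) is the TCP (ctrl.tip_extent is the distance from the TCP to the fingertips, in m); z points along the fingers, y is the line along which they close (so a half turn about z gives the same grasp; the last joint's range is limited). The gripper opens to 85 mm and grips with 20 to 120 N. Pads are 22 mm wide; open, the fingers measure 114 mm over their backs; the gripper's body (76 mm by 85 mm) begins 54 mm behind the grasp point. The pads swing forward as they close: fully open they stand 13 mm farther back than shut.
Start: joints at [1.025, 0.181, 1.607, -0, 1.354, -0.206], TCP at [0.192, 0.542, 0.25] pointing down, gripper open.
Joint ranges: [-2.99, 2.99], [-0.89, 2.07], [0.3, 2.58], [-1.14, 4.28], [0, 2.63], [-3.12, 3.12]. Speed limits (rad/s): [2.57, 2.57, 3.01, 3.14, 3.14, 3.14].

### API

Orientations are given as a unit quaternion [w, x, y, z].
In Python, from bench import ctrl gives the robot as it stands.
- The arm moves only by the tool send_rows, never from a script. Its arguments are lists of equal length, an entry for each row: "dr": the turn, a rotation vector about the tool's x, y, z in units of 6 degrees (1.0 is 6 degrees), a list of three; "xyz": the shift along the tool's x, y, z in cm, a list of three; "jaw": the opening in per cent of the stroke, from 0 (shut) to 100 (fully open). In form: {"dr": [[wx, wy, wz], ...], "xyz": [[dx, dy, dz], ...], "jaw": [jaw, ...]}. A call has exactly 8 rows; each row is the pose to reach, as a shift and turn from the pose commanded when the call began, along the tool's axes at that moment; what a row does not reach only later rows make up. A row lasts 1/8 s, in which the tool goes at most 62.5 mm and 10.7 degrees, less where a joint would pass 70% of its speed; a pose out of reach is approached as far as the arm can. A call with a gripper value outside its range is refused whole. The fingers move at their own pace and stop on an object; the grip force is fixed at half the most. Time passes only in rows, so rows that repeat a pose let the fingers close, or fill a call up. It gives the time, the measured TCP pose, the force, the opening and the grip force at its end, in the units of the state.
- ctrl.get_obs(): the state, without advancing time (a new reading comes with each control period).
- ctrl.camera(name): name is "scene" or "top" or "wrist"; returns the picture (420x560x3 uint8, red, green, blue); there is no depth.
- ctrl.calibration(name): a dict with "camera_matrix" (3x3 intrinsics, pixels), "world_from_camera" (4x4, takes a point from camera to world coordinates). Camera axes: x right, y up, looking along -z (the intrinsics and any distortion apply to the point x, -y, -z); pixel columns grow to the right and rows downward; lengths in m; the calibration is good to about 2 mm. A picture is of the moment at which its call begins: read the wrist's pose just before it. calibration takes no time and is no camera call; for the wrist camera it gives the pose at the moment of the call.
- ctrl.hand_in(): hands the job in; it is judged then, once.
The state is a dict: "time_s": time; "q": joint angles; "dq": joint speeds; "joint_efforts": joint torques, N m; "eef_pos": TCP position; "eef_rot": TCP orientation; "wrist_force": force on the tool from outside, world axes, zero at the start; "torque": the same for the moment, N m; "opening": opening from 0.0 (shut) to 1.0 (fully open); "grasp_force": force on a finger pad.
Only numpy, scipy, OpenCV 4.12 (cv2) and the standard library are available. Lean on these libraries where they do the work, as an engineer would, in place of code of your own. Each camera call takes 0.05 s, during which the arm holds its last target. There are 200 camera calls.

### The job

Stand each of the four paint-marked pistons upright, crown up, inside the parts dish of the same colour as its mark. Set them down rather than letting them drop, and leave the burnt unmarked piston and the oil filter where they are.

Things in the scene. Friction and masses are not known exactly. Their poses are not given: they have to be found in the camera images.
- piston_red_mid (a point): centre (half-way up) of the bright aluminium engine piston with a red paint mark (a disc 34 mm across) on its flat crown; a solid cylinder 54 mm in diameter and 50 mm tall, about 0.16 kg, standing loose and upright on the bench (surface at height 0), crown up; z axis up, its underside is 25 mm below this point; yaw does not matter
- piston_yellow_mid (a point): centre (half-way up) of the bright aluminium engine piston with a yellow paint mark (a disc 34 mm across) on its flat crown; a solid cylinder 54 mm in diameter and 50 mm tall, about 0.16 kg, standing loose and upright on the bench (surface at height 0), crown up; z axis up, its underside is 25 mm below this point; yaw does not matter
- piston_blue_mid (a point): centre (half-way up) of the bright aluminium engine piston with a blue paint mark (a disc 34 mm across) on its flat crown; a solid cylinder 54 mm in diameter and 50 mm tall, about 0.16 kg, standing loose and upright on the bench (surface at height 0), crown up; z axis up, its underside is 25 mm below this point; yaw does not matter
- piston_green_mid (a point): centre (half-way up) of the bright aluminium engine piston with a green paint mark (a disc 34 mm across) on its flat crown; a solid cylinder 54 mm in diameter and 50 mm tall, about 0.16 kg, standing loose and upright on the bench (surface at height 0), crown up; z axis up, its underside is 25 mm below this point; yaw does not matter
- dish_red: red round plastic parts dish, fixed to the bench: 90 mm across at the rim, 10 mm high, inner floor 4 mm above the bench, so the rim stands 6 mm above the inner floor; the flat floor is about 77 mm across; origin at the centre of its underside, z up
- dish_yellow: yellow round plastic parts dish, fixed to the bench: 90 mm across at the rim, 10 mm high, inner floor 4 mm above the bench, so the rim stands 6 mm above the inner floor; the flat floor is about 77 mm across; origin at the centre of its underside, z up
- dish_blue: blue round plastic parts dish, fixed to the bench: 90 mm across at the rim, 10 mm high, inner floor 4 mm above the bench, so the rim stands 6 mm above the inner floor; the flat floor is about 77 mm across; origin at the centre of its underside, z up
- dish_green: green round plastic parts dish, fixed to the bench: 90 mm across at the rim, 10 mm high, inner floor 4 mm above the bench, so the rim stands 6 mm above the inner floor; the flat floor is about 77 mm across; origin at the centre of its underside, z up
- piston_burnt_mid (a point): centre (half-way up) of the burnt piston: sooty black all over, no paint mark, same size as the others (54 mm diameter, 50 mm tall), standing loose on the bench among them; must be left where it stands
- filter_mid (a point): centre (half-way up) of a white oil filter with an orange band, 67 mm in diameter and 72 mm tall, standing loose at the far side of the bench; must be left where it stands
Mind the look-alikes: they are no part of the job. Of the things like the dish_red, leave any that is brown; of the rest the smaller one is meant.

How it is judged:
By the outcome, as a careful person would: the job done as asked, in the order asked, and still so for the second after the job is handed in, with the robot touching nothing.
It also fails if it takes over 99 s, if anything falls off the work surface, if the arm or the gripper's body presses on something with over 40 N, if the wrist force passes 120 N, or if a joint passes its speed limit or range.

## Working session

There is one attempt and no reset: what is moved stays moved. The work goes in short steps, Python scripts to look and compute and a tool call to move; the robot and the scene stay as the last step left them, time stands still between calls to the robot, and variables do not carry over. Pictures are saved under pics/ and viewed, at most 14 in all, crops included, and the job is handed in when it is done.

Besides the shell and the picture viewer there is one more tool, called after "Emit:" as name(argument=value, ...), one argument or row to a line, values as JSON. send_rows: Moves the arm, as the interface text tells. Its arguments: {"type":"object","properties":{"dr":{"type":"array","items":{"type":"array","items":{"type":"number"}}},"xyz":{"type":"array","items":{"type":"array","items":{"type":"number"}}},"jaw":{"type":"array","items":{"type":"number"}}},"required":["dr","xyz","jaw"]}

```bash
mkdir -p pics
python3 - <<'E'
from bench import ctrl
import cv2,numpy as np
np.set_printoptions(precision=4,suppress=True)
for n in("top","scene"):
    cv2.imwrite(f"pics/{n}0.png",ctrl.camera(n)[:,:,::-1]); c=ctrl.calibration(n); print(n,c)
o=ctrl.get_obs();print(o,ctrl.tip_extent)
E
```

```text
top {'camera_matrix': array([[439.8043,   0.    , 283.2388],
       [  0.    , 439.8043, 210.8778],
       [  0.    ,   0.    ,   1.    ]]), 'world_from_camera': array([[ 0.0106,  0.9849, -0.1725,  0.3886],
       [-0.9999,  0.0086, -0.0123, -0.0111],
       [-0.0107,  0.1727,  0.9849,  1.0546],
       [ 0.    ,  0.    ,  0.    ,  1.    ]])}
scene {'camera_matrix': array([[466.0565,   0.    , 284.0094],
       [  0.    , 466.0565, 212.7487],
       [  0.    ,   0.    ,   1.    ]]), 'world_from_camera': array([[ 0.711 , -0.4902,  0.5041,  1.2026],
       [ 0.7031,  0.5041, -0.5015, -0.5928],
       [-0.0083,  0.711 ,  0.7031,  0.9136],
       [ 0.    ,  0.    ,  0.    ,  1.    ]])}
{'time_s': 0.1, 'q': array([ 1.0247,  0.1815,  1.6079,  0.    ,  1.3538, -0.2063]), 'dq': array([ 0.0011, -0.0017, -0.001 , -0.0003, -0.0013,  0.0013]), 'joint_efforts': array([  0.0002, -44.5873, -35.2235,  -0.0003,   0.004 ,   0.    ]), 'eef_pos': array([0.1914, 0.5417, 0.2494]), 'eef_rot': array([-0.0003,  0.1691,  0.9856, -0.0007]), 'wrist_force': array([-0.5895,  0.3313,  0.073 ]), 'torque': array([ 0.0066, -0.0194,  0.011 ]), 'grasp_force': 0.0, 'opening': 0.9941725641267948} 0.019
```

View pics/top0.png

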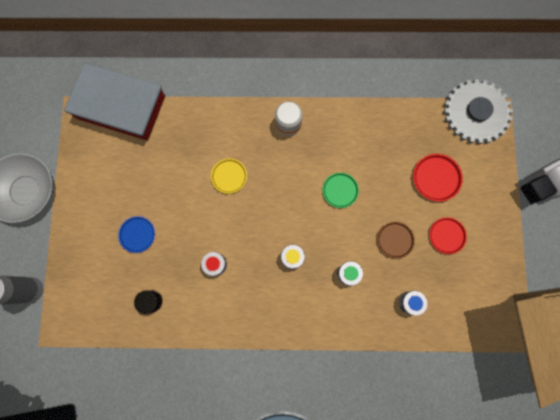

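View pics/scene0.png

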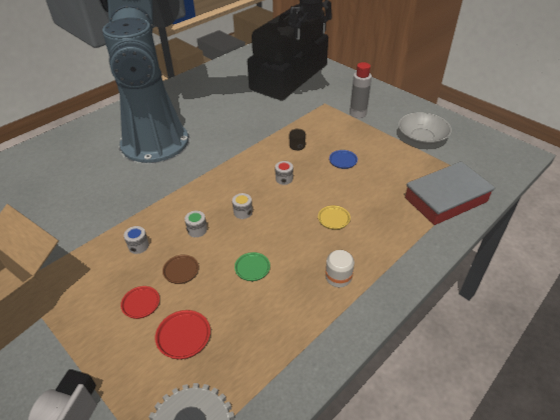

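Top view: candidates for dish_red are the large red one (437,178), the brown one (395,240), and the smaller red one (448,236), which I choose. The other dishes are blue (136,234), yellow (228,176) and green (340,190). Marks are red (213,264), yellow (292,257), green (350,273) and blue (415,303). The burnt piston is at (148,302) and the filter at (288,116).

```bash
cat > h.py <<'E'
from bench import ctrl
import cv2,numpy as np
np.set_printoptions(precision=4,suppress=True)
HUE={'red':(-8,8),'yellow':(20,34),'green':(50,85),'blue':(100,125)}
def cast(c,uv,z):
    K,T=c['camera_matrix'],c['world_from_camera']
    d=np.linalg.inv(K)@[uv[0],uv[1],1]; d=T[:3,:3]@(d*[1,-1,-1]); p=T[:3,3]
    return (p+d*(z-p[2])/d[2])[:2]
def blobs(im,col,amin=60):
    h=cv2.cvtColor(im,cv2.COLOR_RGB2HSV).astype(int); lo,hi=HUE[col]
    H=(h[...,0]+20)%180-20
    m=((H>=lo)&(H<=hi)&(h[...,1]>150)&(h[...,2]>70)).astype(np.uint8)
    cs,_=cv2.findContours(m,cv2.RETR_EXTERNAL,cv2.CHAIN_APPROX_NONE)
    return [(cv2.fitEllipse(k),cv2.contourArea(k)) for k in cs if cv2.contourArea(k)>amin]
E
python3 - <<'E'
from h import *
for n in("top","scene"):
  c=ctrl.calibration(n);im=ctrl.camera(n)
  for col in HUE:
    for e,a in blobs(im,col,50):
        print(n,col,np.round(e[0]),np.round(e[1]),a,'z.05',cast(c,e[0],.05),'z.01',cast(c,e[0],.01))
  if n=="top": cv2.imwrite("pics/crop.png",cv2.resize(im[140:330,360:490,::-1],None,fx=3,fy=3))
E
```

```text
top red [212. 263.] [12. 12.] 115.5 z.05 [0.4422 0.1617] z.01 [0.4444 0.1686]
top red [448. 235.] [36. 38.] 1069.5 z.05 [ 0.511 -0.375] z.01 [ 0.5159 -0.3895]
top red [437. 177.] [47. 50.] 1844.0 z.05 [ 0.6478 -0.3588] z.01 [ 0.6581 -0.3726]
top red [157. 110.] [ 4. 47.] 88.0 z.05 [0.8111 0.3113] z.01 [0.828  0.3241]
top yellow [292. 256.] [11. 12.] 109.0 z.05 [ 0.4603 -0.0205] z.01 [ 0.4632 -0.0209]
top yellow [228. 176.] [35. 36.] 999.5 z.05 [0.6478 0.1316] z.01 [0.6581 0.1373]
top green [340. 190.] [32. 33.] 813.0 z.05 [ 0.6155 -0.1306] z.01 [ 0.6245 -0.1354]
top blue [415. 303.] [11. 13.] 110.5 z.05 [ 0.359  -0.2951] z.01 [ 0.3579 -0.3064]
top blue [136. 234.] [33. 35.] 900.0 z.05 [0.5065 0.3403] z.01 [0.5112 0.3542]
scene red [182. 334.] [46. 56.] 2027.5 z.05 [ 0.6848 -0.3817] z.01 [ 0.6608 -0.3719]
scene red [140. 302.] [30. 39.] 921.5 z.05 [ 0.5517 -0.3991] z.01 [ 0.5216 -0.3901]
scene red [456. 209.] [11. 61.] 293.0 z.05 [0.9007 0.35  ] z.01 [0.8867 0.3937]
scene red [363.  69.] [13. 15.] 153.5 z.05 [0.25   0.7889] z.01 [0.2058 0.8529]
scene yellow [334. 217.] [19. 28.] 389.5 z.05 [0.6879 0.1009] z.01 [0.6641 0.1331]
scene blue [134. 233.] [ 7. 11.] 56.0 z.05 [ 0.3631 -0.2945] z.01 [ 0.3242 -0.2807]
scene blue [181.  11.] [18. 29.] 143.5 z.05 [-0.7107  0.645 ] z.01 [-0.7994  0.7023]
```

View pics/crop.png

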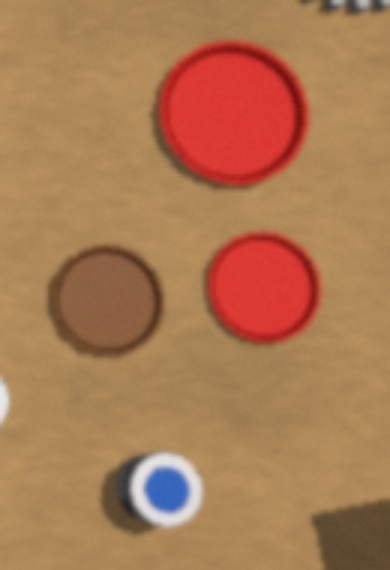

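Crop: the smaller red dish at (448,236) is clearly red and smaller than the one above it, and its neighbour is brown. Its size fits 90 mm. I'm moving above the red piston and squaring the tool to the world axes.

Emit:
send_rows(
  dr=[
    [0,0,-0.8],
    [0,0,-1.6],
    [0,0,-2.4],
    [0,0,-3.24],
    [0,0,-3.24],
    [0,0,-3.24],
    [0,0,-3.24],
    [0,0,-3.24],
  ],
  xyz=[
    [-4.5,-3.4,0.6],
    [-9,-6.9,1.2],
    [-13.5,-10.3,1.9],
    [-18,-13.7,2.5],
    [-22.6,-17.2,3],
    [-27.1,-20.6,3.7],
    [-31.7,-24,4.4],
    [-36.2,-27.5,5],
  ],
  jaw=[100,100,100,100,100,100,100,100],
)

```text
time_s: 1.2
eef_pos: [0.4421, 0.1605, 0.2002]
eef_rot: [0.0, 0.0, 1.0, 0.0]
wrist_force: [1.1, 0.3, -0.5]
opening: 1.003
grasp_force: 0.0
```

```bash
cat >> h.py <<'E'
def wrist(name=None):
    c=ctrl.calibration("wrist");im=ctrl.camera("wrist");o=ctrl.get_obs()
    print(o['time_s'],o['eef_pos'],o['eef_rot'],o['q'])
    for col in HUE:
        for e,a in blobs(im,col,150):
            print(col,np.round(e[0]),np.round(e[1]),a,'z.05',cast(c,e[0],.05),'z.01',cast(c,e[0],.01))
    if name: cv2.imwrite(f"pics/{name}.png",im[:,:,::-1])
E
python3 -c "
from h import *
wrist('w1')"
```

```text
1.25 [0.4453 0.1553 0.1998] [ 0.0011  0.0021  1.     -0.0018] [ 0.0855 -0.0007  1.911  -0.0039  1.2295 -1.4799]
red [279. 200.] [37. 38.] 1110.0 z.05 [0.4424 0.1631] z.01 [0.4542 0.1634]
yellow [259. 360.] [48. 79.] 2784.5 z.05 [0.6112 0.1432] z.01 [0.6477 0.1407]
yellow [ 70. 220.] [33. 40.] 1039.0 z.05 [ 0.4607 -0.0188] z.01 [ 0.4752 -0.045 ]
blue [465. 252.] [73. 89.] 5100.5 z.05 [0.4916 0.3307] z.01 [0.5106 0.3556]
```

View pics/w1.png

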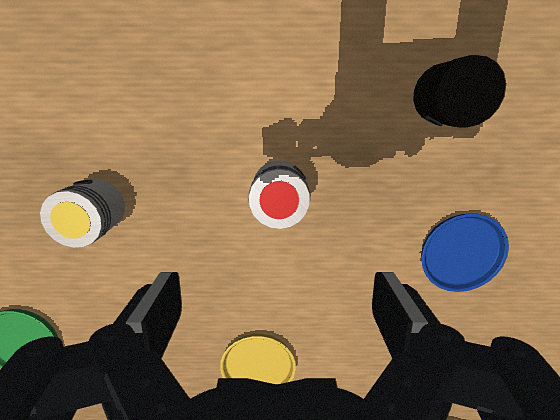

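The red piston is at (279,200), matching the top view within 2 mm. Descend.

Emit:
send_rows(
  dr=[
    [0,0,0],
    [0,0,0],
    [0,0,0],
    [0,0,0],
    [0,0,0],
    [0,0,0],
    [0,0,0],
    [0,0,0],
  ],
  xyz=[
    [0,0.1,4],
    [0,0.1,8],
    [0,0.1,11],
    [0,0.1,13.5],
    [0,0.1,15.5],
    [0,0.1,16.5],
    [0,0.1,16.5],
    [0,0.1,16.5],
  ],
  jaw=[100,100,100,100,100,100,100,30],
)

```text
time_s: 2.25
eef_pos: [0.4419, 0.1634, 0.036]
eef_rot: [0.001, 0.0, 1.0, 0.0]
wrist_force: [0.9, -0.2, 0.4]
opening: 0.82
grasp_force: 0.0
```

Emit:
send_rows(
  dr=[
    [0,0,0],
    [0,0,0],
    [0,0,0],
    [0,0,0],
    [0,0,0],
    [0,0,0],
    [0,0,0],
    [0,0,0],
  ],
  xyz=[
    [0,0,0],
    [0,0,0],
    [0,0,0],
    [0,0,0],
    [0,0,0],
    [0,0,0],
    [0,0,-1],
    [0,0,-3],
  ],
  jaw=[30,30,30,30,30,30,30,30],
)

```text
time_s: 3.25
eef_pos: [0.4406, 0.1631, 0.0656]
eef_rot: [-0.001, 0.0, 1.0, -0.0]
wrist_force: [0.4, -0.1, -1.8]
opening: 0.614
grasp_force: 63.0
```

Gripped. Carry toward the red dish.

Emit:
send_rows(
  dr=[
    [0,0,0],
    [0,0,0],
    [0,0,0],
    [0,0,0],
    [0,0,0],
    [0,0,0],
    [0,0,0],
    [0,0,0],
  ],
  xyz=[
    [0,-1,-4],
    [-0.5,-5,-7.5],
    [-1.5,-10,-7.5],
    [-2.5,-15,-7.5],
    [-3.5,-20,-7.5],
    [-4.5,-25,-7.5],
    [-5.5,-30,-7.5],
    [-6,-35,-7.5],
  ],
  jaw=[30,30,30,30,30,30,30,30],
)

```text
time_s: 4.25
eef_pos: [0.5014, -0.1886, 0.1411]
eef_rot: [0.0, 0.0, 1.0, -0.0]
wrist_force: [1.2, -0.3, -0.7]
opening: 0.617
grasp_force: 63.2
```

Emit:
send_rows(
  dr=[
    [0,0,0],
    [0,0,0],
    [0,0,0],
    [0,0,0],
    [0,0,0],
    [0,0,0],
    [0,0,0],
    [0,0,0],
  ],
  xyz=[
    [-0.5,-5,0],
    [-1,-10,0],
    [-1.5,-14,0],
    [-1.5,-17,0],
    [-1.5,-19,0],
    [-1.5,-20.3,0],
    [-1.5,-20.3,0],
    [-1.5,-20.3,0],
  ],
  jaw=[30,30,30,30,30,30,30,30],
)

```text
time_s: 5.25
eef_pos: [0.5161, -0.3887, 0.1402]
eef_rot: [-0.0, -0.0, 1.0, 0.0]
wrist_force: [-1.4, -0.0, -1.5]
opening: 0.62
grasp_force: 63.3
```

```bash
python3 -c "
from h import *
wrist('w2')"
```

```text
5.3 [ 0.5162 -0.3887  0.1403] [-0.0001 -0.0003  1.      0.0003] [-0.8288  0.4447  1.5029  0.0002  1.1946 -2.4002]
red [281. 346.] [ 70. 135.] 1673.0 z.05 [ 0.6174 -0.3846] z.01 [ 0.6515 -0.3838]
red [276. 318.] [74. 86.] 4980.0 z.05 [ 0.5917 -0.388 ] z.01 [ 0.6209 -0.3879]
red [276. 195.] [ 85. 116.] 6545.0 z.05 [ 0.4952 -0.3887] z.01 [ 0.5063 -0.3886]
```

View pics/w2.png

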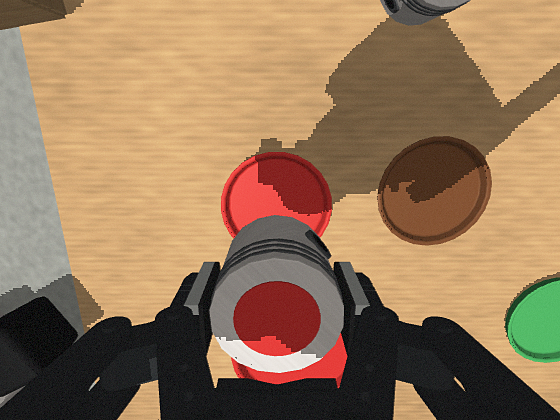

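The red piston hangs upright over the small red dish: the dish rim is at (276,205) and the brown dish at (435,190). Lower it.

Emit:
send_rows(
  dr=[
    [0,0,0],
    [0,0,0],
    [0,0,0],
    [0,0,0],
    [0,0,0],
    [0,0,0],
    [0,0,0],
    [0,0,0],
  ],
  xyz=[
    [0,0,3],
    [0,0,6],
    [0,0,8],
    [0,0,9],
    [0,0,9.5],
    [0,0,9.8],
    [0,0,10],
    [0,0,10.1],
  ],
  jaw=[30,30,30,30,30,30,30,30],
)

```text
time_s: 6.3
eef_pos: [0.5164, -0.3903, 0.0406]
eef_rot: [0.0, 0.0, 1.0, -0.0]
wrist_force: [-2.2, 1.8, 9.7]
opening: 0.612
grasp_force: 63.8
```

Emit:
send_rows(
  dr=[
    [0,0,0],
    [0,0,0],
    [0,0,0],
    [0,0,0],
    [0,0,0],
    [0,0,0],
    [0,0,0],
    [0,0,0],
  ],
  xyz=[
    [0,0,0],
    [0,0,0],
    [0,0,0],
    [0,0,0],
    [0,0,0],
    [0,0,0],
    [0,0,-3],
    [0,0,-8],
  ],
  jaw=[30,65,70,80,100,100,100,100],
)

```text
time_s: 7.3
eef_pos: [0.5147, -0.3885, 0.1177]
eef_rot: [-0.002, 0.0, 1.0, 0.002]
wrist_force: [0.9, -0.8, 0.7]
opening: 1.0
grasp_force: 0.0
```

Emit:
send_rows(
  dr=[
    [0,0,0],
    [0,0,0],
    [0,0,0],
    [0,0,0],
    [0,0,0],
    [0,0,0],
    [0,0,0],
    [0,0,0],
  ],
  xyz=[
    [0,2,-5],
    [0.8,7,-8],
    [1.6,13,-8],
    [2.5,19,-8],
    [3.4,25,-8],
    [4.3,31,-8],
    [5,35,-8],
    [5.6,37,-8],
  ],
  jaw=[100,100,100,100,100,100,100,100],
)

```text
time_s: 8.3
eef_pos: [0.4596, -0.0177, 0.1994]
eef_rot: [0.0, -0.001, 1.0, 0.0]
wrist_force: [-0.6, -0.4, -0.2]
opening: 1.0
grasp_force: 0.0
```

```bash
python3 -c "
from h import *
wrist();cv2.imwrite('pics/t2.png',ctrl.camera('top')[:,:,::-1])"
```

```text
8.35 [ 0.4589 -0.0163  0.1993] [-0.0002 -0.001   1.      0.0007] [-0.2958 -0.0285  1.9395  0.0013  1.2315 -1.869 ]
red [  6. 349.] [16. 38.] 324.5 z.05 [ 0.6161 -0.2861] z.01 [ 0.6508 -0.3255]
yellow [381. 356.] [17. 35.] 408.5 z.05 [0.6232 0.0889] z.01 [0.6589 0.1045]
yellow [274. 201.] [37. 38.] 1099.0 z.05 [ 0.4605 -0.019 ] z.01 [ 0.4724 -0.0192]
```

View pics/t2.png

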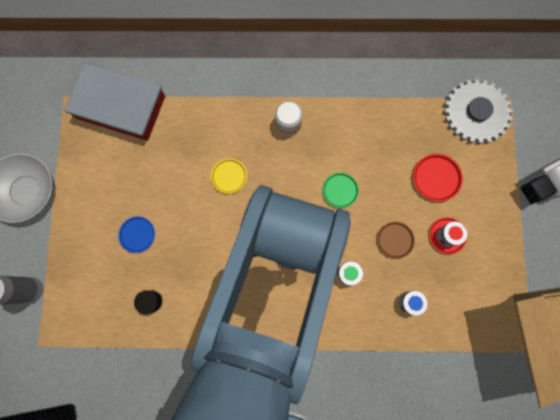

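The red piston stands upright in the small red dish (455,233). Now the yellow one.

Emit:
send_rows(
  dr=[
    [0,0,0],
    [0,0,0],
    [0,0,0],
    [0,0,0],
    [0,0,0],
    [0,0,0],
    [0,0,0],
    [0,0,0],
  ],
  xyz=[
    [0,0.1,4],
    [0,0.1,8],
    [0,0.1,11],
    [0,0.1,13.5],
    [0,0.1,15.5],
    [0,0.1,16.4],
    [0,0.1,16.4],
    [0,0.1,16.4],
  ],
  jaw=[100,100,100,100,100,100,100,30],
)

```text
time_s: 9.4
eef_pos: [0.461, -0.0192, 0.0361]
eef_rot: [0.001, 0.0, 1.0, -0.0]
wrist_force: [-0.6, 0.9, 0.9]
opening: 0.817
grasp_force: 0.0
```

Emit:
send_rows(
  dr=[
    [0,0,0],
    [0,0,0],
    [0,0,0],
    [0,0,0],
    [0,0,0],
    [0,0,0],
    [0,0,0],
    [0,0,0],
  ],
  xyz=[
    [0,0,0],
    [0,0,0],
    [0,0,0],
    [0,0,0],
    [0,0,0],
    [0,0,0],
    [0,0,-1],
    [0,0,-3],
  ],
  jaw=[30,30,30,30,30,30,30,30],
)

```text
time_s: 10.4
eef_pos: [0.4594, -0.0185, 0.0655]
eef_rot: [-0.001, 0.0, 1.0, 0.0]
wrist_force: [-0.4, 0.2, -1.8]
opening: 0.617
grasp_force: 63.1
```

Emit:
send_rows(
  dr=[
    [0,0,0],
    [0,0,0],
    [0,0,0],
    [0,0,0],
    [0,0,0],
    [0,0,0],
    [0,0,0],
    [0,0,0],
  ],
  xyz=[
    [0,0,-4],
    [-2,1.5,-7.5],
    [-6,4.7,-7.5],
    [-10,7.8,-7.5],
    [-14,11,-7.5],
    [-17.5,13.6,-7.5],
    [-19.2,15,-7.5],
    [-19.9,15.5,-7.5],
  ],
  jaw=[30,30,30,30,30,30,30,30],
)

```text
time_s: 11.4
eef_pos: [0.6596, 0.1371, 0.1404]
eef_rot: [-0.0, -0.0, 1.0, 0.0]
wrist_force: [0.6, 0.3, -2.2]
opening: 0.612
grasp_force: 63.4
```

Emit:
send_rows(
  dr=[
    [0,0,0],
    [0,0,0],
    [0,0,0],
    [0,0,0],
    [0,0,0],
    [0,0,0],
    [0,0,0],
    [0,0,0],
  ],
  xyz=[
    [0,0,0],
    [0,0,3],
    [0,0,6],
    [0,0,8],
    [0,0,9],
    [0,0,9.5],
    [0,0,9.8],
    [0,0,10],
  ],
  jaw=[30,30,30,30,30,30,30,30],
)

```text
time_s: 12.4
eef_pos: [0.6599, 0.1362, 0.041]
eef_rot: [0.001, 0.0, 1.0, 0.0]
wrist_force: [-0.3, -0.2, -2.8]
opening: 0.614
grasp_force: 63.4
```

Emit:
send_rows(
  dr=[
    [0,0,0],
    [0,0,0],
    [0,0,0],
    [0,0,0],
    [0,0,0],
    [0,0,0],
    [0,0,0],
    [0,0,0],
  ],
  xyz=[
    [0,0,0.1],
    [0,0,0.1],
    [0,0,0.1],
    [0,0,0.1],
    [0,0,0.1],
    [0,0,0.1],
    [0,0,-3],
    [0,0,-8],
  ],
  jaw=[30,65,70,80,100,100,100,100],
)

```text
time_s: 13.4
eef_pos: [0.6575, 0.136, 0.1187]
eef_rot: [-0.003, 0.0, 1.0, -0.0]
wrist_force: [1.2, 0.2, 0.2]
opening: 0.996
grasp_force: 0.0
```

Emit:
send_rows(
  dr=[
    [0,0,0],
    [0,0,0],
    [0,0,0],
    [0,0,0],
    [0,0,0],
    [0,0,0],
    [0,0,0],
    [0,0,0],
  ],
  xyz=[
    [0.5,-1,-6],
    [3,-4.5,-8],
    [6,-9,-8],
    [9.5,-14,-8],
    [13,-19,-8],
    [16.5,-24,-8],
    [20,-29,-8],
    [23,-33,-8],
  ],
  jaw=[100,100,100,100,100,100,100,100],
)

```text
time_s: 14.4
eef_pos: [0.4278, -0.1954, 0.2006]
eef_rot: [0.0, 0.001, 1.0, -0.0]
wrist_force: [1.7, -0.3, -0.4]
opening: 0.998
grasp_force: 0.0
```

Emit:
send_rows(
  dr=[
    [0,0,0],
    [0,0,0],
    [0,0,0],
    [0,0,0],
    [0,0,0],
    [0,0,0],
    [0,0,0],
    [0,0,0],
  ],
  xyz=[
    [2.3,-3.3,0],
    [4.6,-6.6,0],
    [6,-8.8,0],
    [7,-10.1,0],
    [7,-10.1,0],
    [7,-10.1,0],
    [7,-10.1,0],
    [7,-10.1,0],
  ],
  jaw=[100,100,100,100,100,100,100,100],
)

```text
time_s: 15.4
eef_pos: [0.3594, -0.2942, 0.2003]
eef_rot: [0.0, -0.0, 1.0, 0.0]
wrist_force: [-0.3, -0.5, -0.4]
opening: 1.004
grasp_force: 0.0
```

```bash
python3 -c "
from h import *
wrist('w3')
im=ctrl.camera('top');c=ctrl.calibration('top')
cv2.imwrite('pics/t3.png',im[:,:,::-1])"
```

```text
15.45 [ 0.3594 -0.2943  0.2003] [ 0.     -0.0002  1.      0.    ] [-0.9426 -0.0175  1.9265  0.0001  1.2326 -2.5139]
red [197. 391.] [ 8. 36.] 173.5 z.05 [ 0.5689 -0.3769] z.01 [ 0.6113 -0.389 ]
red [180. 353.] [27. 32.] 683.5 z.05 [ 0.5206 -0.3905] z.01 [ 0.5559 -0.4046]
red [204. 320.] [47. 63.] 1135.0 z.05 [ 0.4809 -0.3639] z.01 [ 0.5104 -0.3741]
blue [277. 199.] [37. 38.] 1094.5 z.05 [ 0.359  -0.2932] z.01 [ 0.3707 -0.2931]
```

View pics/t3.png

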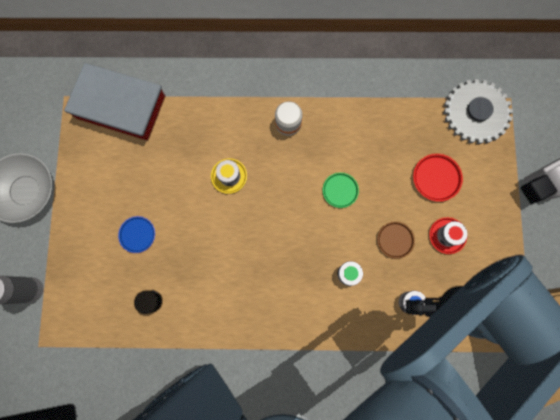

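View pics/w3.png

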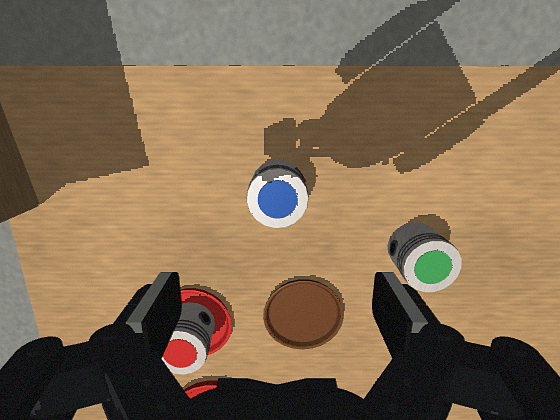

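Top view: yellow stands in the yellow dish (228,172) and red in the red dish. Wrist view: blue is centred at (277,199) and nothing crowds it. Grasp it.

Emit:
send_rows(
  dr=[
    [0,0,0],
    [0,0,0],
    [0,0,0],
    [0,0,0],
    [0,0,0],
    [0,0,0],
    [0,0,0],
    [0,0,0],
  ],
  xyz=[
    [0,0.1,4],
    [0,0.1,8],
    [0,0.1,11],
    [0,0.1,13.5],
    [0,0.1,15.5],
    [0,0.1,16.5],
    [0,0.1,16.5],
    [0,0.1,16.5],
  ],
  jaw=[100,100,100,100,100,100,100,30],
)

```text
time_s: 16.5
eef_pos: [0.3595, -0.2943, 0.0361]
eef_rot: [0.0, 0.0, 1.0, -0.001]
wrist_force: [-0.3, 0.4, -0.2]
opening: 0.815
grasp_force: 0.0
```

Emit:
send_rows(
  dr=[
    [0,0,0],
    [0,0,0],
    [0,0,0],
    [0,0,0],
    [0,0,0],
    [0,0,0],
    [0,0,0],
    [0,0,0],
  ],
  xyz=[
    [0,0,0],
    [0,0,0],
    [0,0,0],
    [0,0,0],
    [0,0,0],
    [0,0,0],
    [0,0,-1],
    [0,0,-3],
  ],
  jaw=[30,30,30,30,30,30,30,30],
)

```text
time_s: 17.5
eef_pos: [0.3586, -0.2931, 0.0655]
eef_rot: [-0.001, 0.0, 1.0, 0.001]
wrist_force: [-0.1, 0.3, -1.9]
opening: 0.617
grasp_force: 63.1
```

Emit:
send_rows(
  dr=[
    [0,0,0],
    [0,0,0],
    [0,0,0],
    [0,0,0],
    [0,0,0],
    [0,0,0],
    [0,0,0],
    [0,0,0],
  ],
  xyz=[
    [0,0,-4],
    [-0.5,3,-8],
    [-1.8,8,-8],
    [-3,13,-8],
    [-4.2,18,-8],
    [-5.4,23,-8],
    [-6.6,28,-8],
    [-8,33,-8],
  ],
  jaw=[30,30,30,30,30,30,30,30],
)

```text
time_s: 18.5
eef_pos: [0.4394, 0.0379, 0.1461]
eef_rot: [0.001, 0.0, 1.0, -0.0]
wrist_force: [1.1, -0.9, -1.4]
opening: 0.615
grasp_force: 63.4
```

Emit:
send_rows(
  dr=[
    [0,0,0],
    [0,0,0],
    [0,0,0],
    [0,0,0],
    [0,0,0],
    [0,0,0],
    [0,0,0],
    [0,0,0],
  ],
  xyz=[
    [-1.2,5,0],
    [-2.4,10,0],
    [-3.6,15,0],
    [-4.8,20,0],
    [-6,25,0],
    [-6.6,29,0],
    [-7,31,0],
    [-7.1,31.9,0.5],
  ],
  jaw=[30,30,30,30,30,30,30,30],
)

```text
time_s: 19.5
eef_pos: [0.5105, 0.3564, 0.1409]
eef_rot: [0.001, -0.0, 1.0, 0.0]
wrist_force: [0.4, -0.8, -2.0]
opening: 0.616
grasp_force: 63.5
```

Emit:
send_rows(
  dr=[
    [0,0,0],
    [0,0,0],
    [0,0,0],
    [0,0,0],
    [0,0,0],
    [0,0,0],
    [0,0,0],
    [0,0,0],
  ],
  xyz=[
    [0,0,0],
    [0,0,3],
    [0,0,6],
    [0,0,8],
    [0,0,9],
    [0,0,9.5],
    [0,0,9.8],
    [0,0,10],
  ],
  jaw=[30,30,30,30,30,30,30,30],
)

```text
time_s: 20.5
eef_pos: [0.5109, 0.3554, 0.0409]
eef_rot: [0.001, 0.0, 1.0, 0.0]
wrist_force: [-0.4, -0.3, -1.9]
opening: 0.618
grasp_force: 63.5
```

Emit:
send_rows(
  dr=[
    [0,0,0],
    [0,0,0],
    [0,0,0],
    [0,0,0],
    [0,0,0],
    [0,0,0],
    [0,0,0],
    [0,0,0],
  ],
  xyz=[
    [0,0,0.1],
    [0,0,0.1],
    [0,0,0.1],
    [0,0,0.1],
    [0,0,0.1],
    [0,0,0.1],
    [0,0,-3],
    [0,0,-8],
  ],
  jaw=[30,65,70,80,100,100,100,100],
)

```text
time_s: 21.5
eef_pos: [0.5088, 0.3544, 0.119]
eef_rot: [-0.002, 0.0, 1.0, -0.001]
wrist_force: [0.2, 0.4, 0.6]
opening: 1.0
grasp_force: 0.0
```

Emit:
send_rows(
  dr=[
    [0,0,0],
    [0,0,0],
    [0,0,0],
    [0,0,0],
    [0,0,0],
    [0,0,0],
    [0,0,0],
    [0,0,0],
  ],
  xyz=[
    [0,-1,-6],
    [1,-5,-8],
    [2,-10,-8],
    [3,-15,-8],
    [4,-20,-8],
    [5,-25,-8],
    [6,-30,-8],
    [7,-35,-8],
  ],
  jaw=[100,100,100,100,100,100,100,100],
)

```text
time_s: 22.5
eef_pos: [0.4398, 0.0037, 0.2006]
eef_rot: [0.0, 0.0, 1.0, -0.0]
wrist_force: [0.8, -0.4, -1.0]
opening: 0.998
grasp_force: 0.0
```

Emit:
send_rows(
  dr=[
    [0,0,0],
    [0,0,0],
    [0,0,0],
    [0,0,0],
    [0,0,0],
    [0,0,0],
    [0,0,0],
    [0,0,0],
  ],
  xyz=[
    [0.7,-5,0],
    [1.4,-10,0],
    [1.6,-14,0],
    [1.7,-15.5,0],
    [1.7,-15.5,0],
    [1.7,-15.5,0],
    [1.7,-15.5,0],
    [1.7,-15.5,0],
  ],
  jaw=[100,100,100,100,100,100,100,100],
)

```text
time_s: 23.5
eef_pos: [0.4233, -0.1489, 0.2003]
eef_rot: [-0.0, -0.0, 1.0, 0.0]
wrist_force: [-0.6, -0.1, -0.1]
opening: 1.003
grasp_force: 0.0
```

```bash
sed -i "s/>150)&(h\[...,2\]/>110)\&(h[...,2]/" h.py; python3 -c "
from h import *
wrist('w4')"
```

```text
23.55 [ 0.4232 -0.1491  0.2003] [ 0.     -0.0003  1.      0.    ] [-0.6044 -0.0556  1.9632  0.0001  1.234  -2.1759]
red [ 93. 412.] [16. 35.] 360.5 z.05 [ 0.6627 -0.3457] z.01 [ 0.7094 -0.3744]
red [ 17. 297.] [29. 38.] 858.0 z.05 [ 0.5197 -0.3929] z.01 [ 0.5455 -0.4286]
red [ 49. 272.] [65. 84.] 2088.5 z.05 [ 0.493  -0.3567] z.01 [ 0.515  -0.3871]
green [288. 354.] [57. 77.] 3434.5 z.05 [ 0.5856 -0.1363] z.01 [ 0.6211 -0.1345]
green [274. 200.] [37. 38.] 1092.5 z.05 [ 0.4237 -0.1506] z.01 [ 0.4355 -0.1509]
```

View pics/w4.png

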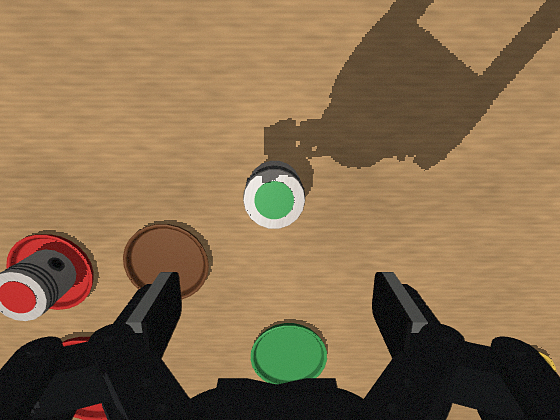

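The green piston is centred at (274,200) and the green dish is at (288,354). Grasp.

Emit:
send_rows(
  dr=[
    [0,0,0],
    [0,0,0],
    [0,0,0],
    [0,0,0],
    [0,0,0],
    [0,0,0],
    [0,0,0],
    [0,0,0],
  ],
  xyz=[
    [0,0,4],
    [0,0,8],
    [0,0,11],
    [0,0,13.5],
    [0,0,15.5],
    [0,0,16.5],
    [0,0,16.5],
    [0,0,16.5],
  ],
  jaw=[100,100,100,100,100,100,100,30],
)

```text
time_s: 24.55
eef_pos: [0.4237, -0.1501, 0.036]
eef_rot: [0.001, 0.0, 1.0, -0.0]
wrist_force: [0.6, 0.2, -0.4]
opening: 0.815
grasp_force: 0.0
```

Emit:
send_rows(
  dr=[
    [0,0,0],
    [0,0,0],
    [0,0,0],
    [0,0,0],
    [0,0,0],
    [0,0,0],
    [0,0,0],
    [0,0,0],
  ],
  xyz=[
    [0,0,0],
    [0,0,0],
    [0,0,0],
    [0,0,0],
    [0,0,0],
    [0,0,0],
    [0,0,-1],
    [0,0,-3],
  ],
  jaw=[30,30,30,30,30,30,30,30],
)

```text
time_s: 25.55
eef_pos: [0.4225, -0.1493, 0.0656]
eef_rot: [-0.001, 0.0, 1.0, 0.0]
wrist_force: [-0.1, -0.3, -1.3]
opening: 0.618
grasp_force: 63.0
```

Emit:
send_rows(
  dr=[
    [0,0,0],
    [0,0,0],
    [0,0,0],
    [0,0,0],
    [0,0,0],
    [0,0,0],
    [0,0,0],
    [0,0,0],
  ],
  xyz=[
    [0,0,-4],
    [-2,0,-7.5],
    [-6,0.4,-7.5],
    [-10,0.8,-7.5],
    [-14,1.1,-7.5],
    [-17.5,1.4,-7.5],
    [-19.4,1.5,-7.5],
    [-20,1.5,-7.5],
  ],
  jaw=[30,30,30,30,30,30,30,30],
)

```text
time_s: 26.55
eef_pos: [0.6238, -0.1346, 0.1406]
eef_rot: [0.0, -0.0, 1.0, -0.0]
wrist_force: [-0.0, -0.1, -1.5]
opening: 0.618
grasp_force: 63.2
```

Emit:
send_rows(
  dr=[
    [0,0,0],
    [0,0,0],
    [0,0,0],
    [0,0,0],
    [0,0,0],
    [0,0,0],
    [0,0,0],
    [0,0,0],
  ],
  xyz=[
    [0,0,0],
    [0,0,3],
    [0,0,6],
    [0,0,8],
    [0,0,9],
    [0,0,9.5],
    [0,0,9.8],
    [0,0,10],
  ],
  jaw=[30,30,30,30,30,30,30,30],
)

```text
time_s: 27.55
eef_pos: [0.6237, -0.1351, 0.0409]
eef_rot: [0.001, 0.0, 1.0, -0.0]
wrist_force: [-0.1, 0.1, -1.8]
opening: 0.616
grasp_force: 63.2
```

Emit:
send_rows(
  dr=[
    [0,0,0],
    [0,0,0],
    [0,0,0],
    [0,0,0],
    [0,0,0],
    [0,0,0],
    [0,0,0],
    [0,0,0],
  ],
  xyz=[
    [0,0,0.1],
    [0,0,0.1],
    [0,0,0.1],
    [0,0,0.1],
    [0,0,0.1],
    [0,0,0.1],
    [0,0,-3],
    [0,0,-8],
  ],
  jaw=[30,65,70,80,100,100,100,100],
)

```text
time_s: 28.55
eef_pos: [0.6215, -0.1343, 0.1189]
eef_rot: [-0.002, 0.0, 1.0, 0.001]
wrist_force: [1.4, -0.4, -0.5]
opening: 1.002
grasp_force: 0.0
```

Emit:
send_rows(
  dr=[
    [0,0,0],
    [0,0,0],
    [0,0,0],
    [0,0,0],
    [0,0,0],
    [0,0,0],
    [0,0,0],
    [0,0,0],
  ],
  xyz=[
    [0,0,-5],
    [1,0,-9],
    [5,0,-11],
    [10,0,-11],
    [15,0,-11],
    [18,0,-11],
    [20,0,-11],
    [20,0,-11],
  ],
  jaw=[100,100,100,100,100,100,100,100],
)

```text
time_s: 29.55
eef_pos: [0.4224, -0.1348, 0.2305]
eef_rot: [0.0, 0.001, 1.0, -0.0]
wrist_force: [0.3, 0.0, -0.5]
opening: 1.003
grasp_force: 0.0
```

```bash
python3 -c "
from h import *
wrist('w5')
for n in('top','scene'):
  im=ctrl.camera(n);c=ctrl.calibration(n)
  cv2.imwrite(f'pics/{n}5.png',im[:,:,::-1])
"
```

```text
29.6 [ 0.4233 -0.135   0.2307] [ 0.0006  0.0006  1.     -0.0003] [-0.5771 -0.1041  1.9428  0.0002  1.3016 -2.1467]
red [ 75. 334.] [19. 46.] 632.5 z.05 [ 0.5841 -0.3537] z.01 [ 0.616  -0.3826]
red [ 25. 281.] [27. 35.] 736.5 z.05 [ 0.5194 -0.3929] z.01 [ 0.5427 -0.427 ]
red [ 55. 260.] [61. 78.] 1809.0 z.05 [ 0.4951 -0.3579] z.01 [ 0.5152 -0.3873]
yellow [490. 337.] [12. 47.] 271.0 z.05 [0.5889 0.0998] z.01 [0.6214 0.1306]
green [276. 366.] [23. 29.] 538.0 z.05 [ 0.6274 -0.1342] z.01 [ 0.665  -0.1342]
green [277. 339.] [55. 65.] 1207.5 z.05 [ 0.5908 -0.1341] z.01 [ 0.6236 -0.1341]
```

View pics/top5.png

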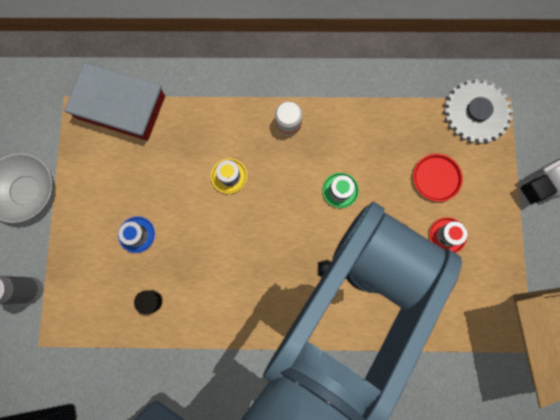

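View pics/scene5.png

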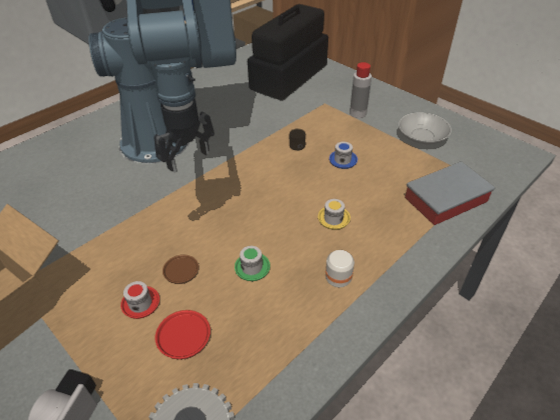

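All four stand upright in their own dishes: top view red (455,233), yellow (228,172), green (343,187), blue (131,233). The burnt piston (148,302) and the filter (288,116) haven't moved, and the arm is clear.

```bash
python3 -c "
from bench import ctrl
print(ctrl.hand_in())"
```

```text
the job is handed in; nothing more can be done
None
```

The job is handed in at about 30 s of the 99 s limit: all four marked pistons stand crown up in the dishes of their own colour, and the burnt piston and oil filter are where they were.

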